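Tuck the tab of a takeaway box

TASK

One takeaway meal box stands with its lid ajar and its red front tab sticking out. Push the tab down over the front of the box so that it hangs just outside the front wall, then press the lid fully shut so that the tab's edge slips down behind the brown retaining lip on the front wall and stays tucked there. Only push and press: do not lift, crush or shove the box, and leave everything else on the counter where it is.

Things in the scene. Friction and masses are not known exactly. Their poses are not given: they have to be found in the camera images.
- meal_box: the takeaway box to close, stiff brown board, filled, about 0.8 kg, loose on the counter. Tray 150 mm (x) by 200 mm (y), 60 mm tall, walls 2.5 mm. Origin at the centre of its underside; its front wall faces its own -x (outer face at x = -75 mm), away from the robot within about 17 degrees; z up
- lid (a joint): angle of the lid, a flat board 158 mm long, 205 mm wide and 2.5 mm thick, hinged along the top of the rear wall (box frame x = +75, z = 60 mm). 0 = shut flat on the walls (top face at z = 62.5 mm), positive = front edge raised; starts 0.17 to 0.26 rad. The crease is stiff (0.4 N m): the lid stays where it is left and takes about 3 N at its front edge to move
- lid_front (a point): middle of the lid's front edge, on its top face: the crease at which the red tab is hinged. When shut it is at x = -83 mm, z = 62.5 mm of the box frame
- tab (a joint): fold angle of the red tab about the lid's front edge, relative to the lid: 0 = in one plane with the lid, sticking out forwards; negative = bent up; pi/2 = square to the lid, hanging down; starts -0.4 to 0.2 rad, may go from -1.0 to 2.1. The crease is soft (0.015 N m, about 0.5 N at the free edge) and stays as it is left. Push near the free edge: pushing right at the crease lowers the lid instead
- tab_edge (a point): middle of the tab's free edge, half-way through its thickness. The tab is 36 mm long from the crease, 90 mm wide (66 mm at the free edge), 2.5 mm thick. With the lid at its start height the hanging tab clears the lip; if it hangs upright, or square to the lid, it goes into the pocket as the lid comes down. If the lid is shut first, the tab can only end outside the lip
- lip_top (a point): middle of the top edge of the retaining lip, a dark brown strip 112 mm wide glued on the front wall that forms a shallow pocket open at the top. Its top edge is 42.5 mm above the counter, at x = -95 mm of the box frame; the pocket is 18 mm wide (in x) at the flared mouth and narrows to 12 mm at 34 mm height, floor 15 mm above the counter
- done_box: a finished takeaway box like the other, 205 x 158 x 63 mm, lid flat and its red tab already tucked; leave it alone. Origin at the centre of its underside, front to its -x
- sauce_cup: lidded brown sauce cup, 64 mm across, 38 mm tall, on the counter in front of the open box; leave it alone. Origin at the centre of its underside
- dressing_cup: lidded pale dressing cup, 64 mm across, 38 mm tall, in front of the finished box; leave it alone. Origin under its centre
- sauce_bottle: brown sauce bottle with yellow cap, 54 mm across, 150 mm tall, between and beyond the boxes; leave it alone. Origin under its centre
- bowl: steel bowl, 150 mm across, 60 mm tall, standing on the white kitchen scale (pan 38 mm above the counter); leave it alone. Origin under its centre
- plates: stack of white plates, 200 mm across, 64 mm tall; leave it alone. Origin under its centre
- tape: yellow roll of tape lying flat, 100 mm across, 25 mm tall; leave it alone. Origin under its centre

How it is judged (in metres and radians):
At the end, for the whole second after the job is handed in: The lid is down to within 0.05 rad (8 mm at its front edge); the tab's free edge is inside the pocket, between the front wall and the lip (box frame x from -88 to -73.5 mm) and at least 8.5 mm below the lip's top edge (z under 34 mm); the box stands flat on the counter, at rest (value of joint lid below 0.05 rad and x of tab_edge in the frame of meal_box between -0.088 and -0.0735 m and z of tab_edge in the frame of meal_box below 0.034 m and angle between meal_box's own z axis and vertical below 0.04 rad and height (world z) of meal_box below 0.006 m and linear speed of meal_box below 0.02 m/s and velocity of joint lid between -0.05 and 0.05 rad/s); the robot touches nothing.
It fails at once if the box is lifted or tipped (height (world z) of meal_box above 0.012 m or angle between meal_box's own z axis and vertical above 0.12 rad).
It fails at once if the box is shoved more than 40 mm (distance of meal_box from where it was at the start of the episode above 0.04 m).
It fails at once if the box is crushed: the fingers bear on it with more than 40 N (contact force between the fingers and meal_box above 40 N).
It fails at once if another thing is moved more than 25 mm or lifted (distance of any of done_box, sauce_cup, dressing_cup, sauce_bottle, bowl, plates, tape from where it was at the start of the episode above 0.025 m).
It also fails if it takes over 40 s, if anything falls off the work surface, if the arm or the gripper's body presses on something with over 40 N, if the wrist force passes 120 N, or if a joint passes its speed limit or range.

ROBOT

A 7-joint arm with a two-finger parallel gripper is mounted at the origin on the work surface. World frame = base frame: x ahead of the robot, y to its left, z up, the work surface at z = 0. Lengths are in m, angles in degrees, forces in N, time in s.
With the tool pointing down it reaches from about 0.4 to 0.85 m from the base axis. Payload 4.5 kg.
Tool frame: the origin (TCP) lies between the finger pads; the fingertips stand 17 mm ahead of it and the grasp point (between the pads) lies 2 mm behind it; z points along the fingers, y is the line along which they close (so a half turn about z gives the same grasp; the last joint's range is limited). The gripper opens to 88 mm and grips with 3 to 60 N. Pads are 18 mm wide; open, the fingers measure 123 mm over their backs; the gripper's body (75 mm by 187 mm) begins 45 mm behind the grasp point.
Start: joints at [74.702, 39.483, -11.15, 89.685, 9.013, 51.709, -12.324], TCP at [0.185, -0.597, 0.256] pointing down, gripper open.
Joint ranges: [-172.22, 172.22], [-26.19, 119.32], [-84.43, 86.54], [7.71, 146.69], [-57.33, 237.33], [2.42, 119.75], [-152.13, 152.13]. Speed limits (degrees/s): [147.25, 147.25, 180, 180, 180, 180, 180].

INTERFACE

Orientations are given as [roll, pitch, yaw] about the fixed x, y, z axes, in that order (R = Rz(yaw) Ry(pitch) Rx(roll)).
In Python, from station import ctrl gives the robot as it stands.
- The arm moves only by the tool carry_out, never from a script. Its argument "commands" is a list of rows, each a list of 7 numbers: the turn, a rotation vector about the tool's x, y, z in rad, then the shift along the tool's x, y, z in mm, then the opening, from -1 (shut) to 1 (fully open). In form: [[rx, ry, rz, dx, dy, dz, grip], ...]. A call has 1 to 20 rows; each row is the pose to reach, as a shift and turn from the pose commanded when the call began, along the tool's axes at that moment; what a row does not reach only later rows make up. A row lasts 1/10 s, in which the tool goes at most 50 mm and 8.59 degrees, less where a joint would pass 70% of its speed; a pose out of reach is approached as far as the arm can. A call with a gripper value outside its range is refused whole. The fingers move at their own pace and stop on an object; "newtons" is the grip in N (left out, the last holds). Time passes only in rows, so rows that repeat a pose let the fingers close. It gives the time, the measured TCP pose, the force, the opening and the grip force at its end, in the units of the state.
- ctrl.state(): the state, without advancing time (a new reading comes with each control period).
- ctrl.camera(name): name is "scene" or "top" or "wrist"; returns a dict with "color" (420x560x3 uint8, red, green, blue), "vfov" (degrees; the focal length in pixels is half the picture's height over the tangent of half this angle, whatever the lens; pixels are square), "cx", "cy" (the principal point, pixels), "world_to_cam" (4x4, takes a point from world to camera coordinates); the wrist camera has in their place "hand_eye" (4x4, takes a point from camera to tool coordinates, whose origin is the TCP and whose axes are the flange's). Camera axes: x right, y down, z forward; pixel columns grow to the right and rows downward; lengths in m; the calibration is good to about 2 mm. A picture is of the moment at which its call begins: read the wrist's pose just before it. There is no depth.
- ctrl.finish_job(): hands the job in; it is judged then, once.
The state is a dict: "time_s": time; "qpos": joint angles; "joint_velocities": joint speeds; "joint_efforts": joint torques, N m; "ee_pos": TCP position; "tool_rot": TCP orientation; "contact_force": force on the tool from outside, world axes, zero at the start; "wrist_torque": the same for the moment, N m; "opening": opening from 0.0 (shut) to 1.0 (fully open); "finger_force": force on a finger pad.
Only numpy, scipy, OpenCV 4.12 (cv2) and the standard library are available. Lean on these libraries where they do the work, as an engineer would, in place of code of your own. Each camera call takes 0.05 s, during which the arm holds its last target. There are 200 camera calls.

## Working session

There is one attempt and no reset: what is moved stays moved. The work goes in short steps, Python scripts to look and compute and a tool call to move; the robot and the scene stay as the last step left them, time stands still between calls to the robot, and variables do not carry over. Pictures are saved under pics/ and viewed, at most 10 in all, crops included, and the job is handed in when it is done.

Besides the shell and the picture viewer there is one more tool, called after ">>>" as name([rows], argument=value, ...), one row to a line, values as JSON. carry_out: Moves the arm, as the interface text tells. Its arguments: {"type":"object","properties":{"commands":{"type":"array","items":{"type":"array","items":{"type":"number"}}},"newtons":{"type":"number"}},"required":["commands"]}

```bash
mkdir -p pics; ls; python3 - <<'E'
from station import ctrl
import cv2,pickle
d={}
for n in("scene","top"):
    c=ctrl.camera(n); d[n]=c; cv2.imwrite(f"pics/{n}0.png",c["color"][:,:,::-1])
    print(n,c["vfov"],c["cx"],c["cy"],c["world_to_cam"].round(3).tolist())
pickle.dump(d,open("v0.pkl","wb"))
s=ctrl.state();print(s)
E
```

```text
pics
scene 57.777186849436056 287.324834456539 211.3453460045271 [[0.754, 0.657, -0.012, -0.432], [0.568, -0.661, -0.491, -0.27], [-0.331, 0.363, -0.871, 1.234], [0.0, 0.0, 0.0, 1.0]]
top 46.93365011839199 282.7916627831929 209.5645444846826 [[-0.113, -0.994, 0.002, 0.046], [-0.972, 0.11, -0.208, 0.549], [0.207, -0.025, -0.978, 1.255], [0.0, 0.0, 0.0, 1.0]]
{'time_s': 0.1, 'qpos': array([ 74.69859115,  39.52869843, -11.14400178,  89.7400228 ,
         9.0125989 ,  51.70771471, -12.32468614]), 'joint_velocities': array([-0.08996544, -0.21813251, -0.00393109, -0.10968966,  0.03472725,
        0.06514003, -0.01678725]), 'joint_efforts': array([-2.60456880e-03, -5.28502715e+01, -1.27136070e+00, -1.53836989e+01,
       -5.25618147e-02,  2.03568052e-03,  5.61536012e-05]), 'ee_pos': array([ 0.18500359, -0.59642298,  0.25498102]), 'tool_rot': array([-1.79905593e+02,  7.41096324e-03,  1.72412273e+01]), 'contact_force': array([-0.73727362, -0.42059484,  0.67148153]), 'wrist_torque': array([ 0.03118895,  0.00838888, -0.0062821 ]), 'finger_force': 0.0, 'opening': 0.9992402220964687}
```

View pics/scene0.png

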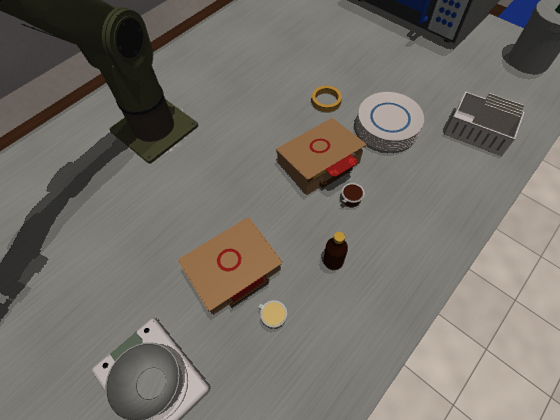

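View pics/top0.png

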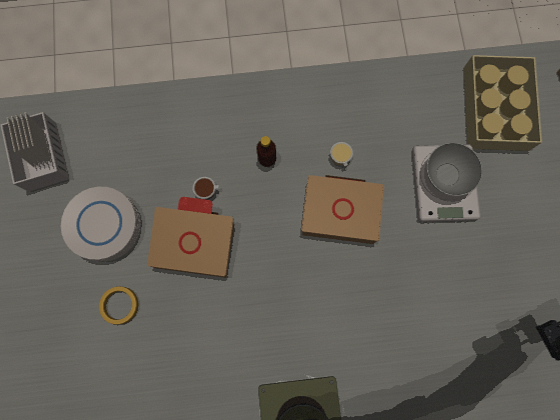

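The open box is at about (192,242) in the top view and (320,150) in the scene view. Its red tab is at (195,205), with the sauce cup close in front at (204,188). Next I'll measure the lid, tab and cup.

```bash
cat > h.py <<'E'
import numpy as np,cv2
def ray(c,p):
    f=c["color"].shape[0]/2/np.tan(np.radians(c["vfov"]/2)); W=np.array(c["world_to_cam"]);R=W[:3,:3]
    d=R.T@np.array([(p[0]-c["cx"])/f,(p[1]-c["cy"])/f,1.]); return -R.T@W[:3,3],d/np.linalg.norm(d)
def plane(c,p,z):
    o,d=ray(c,p); return o+d*(z-o[2])/d[2]
def tri(c1,p1,c2,p2):
    A=np.zeros((3,3));b=np.zeros(3);L=[ray(c1,p1),ray(c2,p2)]
    for o,d in L: M=np.eye(3)-np.outer(d,d);A+=M;b+=M@o
    x=np.linalg.solve(A,b); return x,[1e3*np.linalg.norm(np.cross(x-o,d)) for o,d in L][0]
def comps(mask,amin):
    cs,_=cv2.findContours(mask.astype(np.uint8),cv2.RETR_EXTERNAL,cv2.CHAIN_APPROX_NONE)
    return [c for c in cs if cv2.contourArea(c)>amin]
def quad(c):
    # least-area enclosing quadrilateral by raising the approxPoly tolerance
    h=cv2.convexHull(c)
    for e in np.arange(.5,15,.25):
        q=cv2.approxPolyDP(h,e,True)
        if len(q)<=4: return q[:,0],e
E
python3 - <<'E'
from h import *;import pickle
d=pickle.load(open("v0.pkl","rb"))
for n,(x0,y0,x1,y1) in dict(scene=(265,110,375,200),top=(140,170,240,285)).items():
    im=d[n]["color"].astype(int);r,g,b=im[...,0],im[...,1],im[...,2]
    box=np.zeros(r.shape,bool);box[y0:y1,x0:x1]=1
    red=box&(r>110)&(g<60)
    lid=box&(r>120)&(g>75)&(r-b>45)
    for k,m,a in(("red",red,60),("lid",lid,400)):
        for c in comps(m,a):
            q=quad(c);print(n,k,cv2.contourArea(c),cv2.boundingRect(c),q[0].tolist(),q[1])
    y,x=(150,320) if n=="scene" else (225,170);print(im[y,x])
t=d["top"]
cv2.imwrite("pics/c.png",np.hstack([cv2.resize(t["color"][170:285,140:240,::-1],(400,460),interpolation=2),cv2.resize(d["scene"]["color"][110:215,280:375,::-1],(400,460),interpolation=2)]))
E
```

```text
scene red 293.0 (325, 154, 32, 22) [[356, 160], [336, 175], [325, 169], [350, 154]] 2.75
scene red 204.0 (310, 139, 20, 14) [[329, 143], [323, 152], [310, 148], [316, 139]] 2.5
scene lid 2665.0 (277, 118, 89, 61) [[365, 144], [308, 178], [277, 149], [330, 118]] 1.5
[141 102  68]
top red 354.0 (179, 232, 22, 22) [[193, 232], [200, 245], [186, 253], [179, 240]] 3.75
top red 385.0 (178, 197, 34, 17) [[181, 197], [209, 200], [210, 213], [179, 209]] 2.25
top lid 4488.0 (148, 207, 84, 69) [[156, 207], [231, 217], [224, 274], [148, 265]] 1.5
[128 100  72]
```

View pics/c.png

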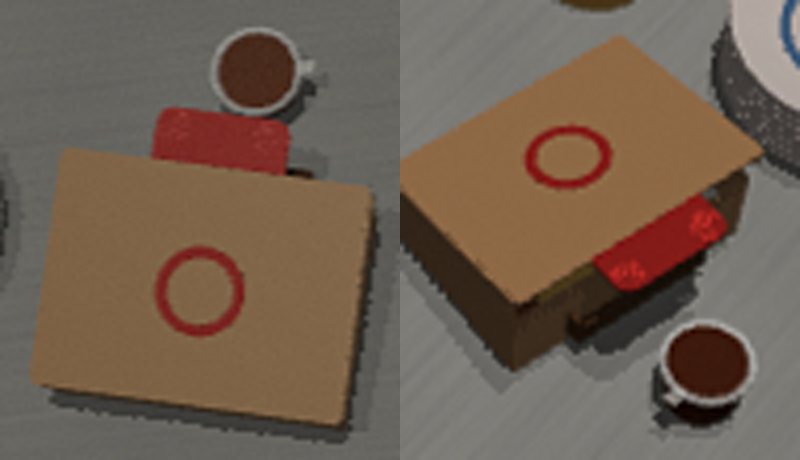

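```bash
python3 - <<'E'
from h import *;import pickle
d=pickle.load(open("v0.pkl","rb"));t,s=d["top"],d["scene"]
P={}
for k,a,b in[("F+",(155.5,207),(365.5,144.5)),("F-",(232,217),(308,179)),("R-",(225,275),(277,149)),("R+",(148,265.5),(330,118)),
 ("tabC+",(179,209),(351,154)),("tabC-",(210.5,213),(326,169)),("tabFmid",(195,198),(345.5,170.5))]:
    x,e=tri(t,a,s,b);P[k]=x;print(k,x.round(4),round(e,1))
print("rear on plane",plane(t,(225,275),.0625).round(4),plane(t,(148,265.5),.0625).round(4),plane(s,(277,149),.0625).round(4),plane(s,(330,118),.0625).round(4))
print("cup",plane(t,(204,188),.038).round(4),plane(s,(353,193),.038).round(4))
f=(P["F+"]+P["F-"])/2;r=(P["R-"]+P["R+"])/2
u=P["F+"]-P["F-"];print("len",np.linalg.norm(f-r),"wid",np.linalg.norm(u),"lid ang",np.arctan2((f-r)[2],np.linalg.norm((f-r)[:2])),"front dir",np.degrees(np.arctan2(*(f-r)[1::-1])),"from width",np.degrees(np.arctan2(u[1],u[0]))-90)
c=(P["tabC+"]+P["tabC-"])/2;v=P["tabFmid"]-c;print("tab",c,v,np.linalg.norm(v))
E
```

```text
F+ [0.5896 0.3194 0.0874] 0.1
F- [0.5406 0.1212 0.0877] 1.2
R- [0.3939 0.1568 0.0617] 2.4
R+ [0.4394 0.3535 0.063 ] 0.9
tabC+ [0.5784 0.2595 0.0916] 3.1
tabC- [0.5575 0.1767 0.09  ] 1.6
tabFmid [0.6014 0.2123 0.0867] 1.7
rear on plane [0.3924 0.1548 0.0625] [0.4401 0.3544 0.0625] [0.3955 0.1585 0.0625] [0.4387 0.3531 0.0625]
cup [0.6408 0.1942 0.038 ] [0.6457 0.1947 0.038 ]
len 0.15452680383807824 wid 0.20424078209512572 lid ang 0.16364504949913436 front dir -13.21749135402617 from width -13.897782124527993
tab [0.56795639 0.21813817 0.09078586] [ 0.03339829 -0.00586225 -0.00404075] 0.03414878049457992
```

```bash
cat >> h.py <<'E'
from scipy.spatial.transform import Rotation as Ro
B=np.array([.4896,.2377]);YAW=-13.5;F=np.array([np.cos(np.radians(YAW)),np.sin(np.radians(YAW))]);L=np.array([-F[1],F[0]])
def rows(wps):
    "wps: (fwd, lat, z) mm of the TCP in the box frame -> turn and shift in the tool axes"
    from station import ctrl
    s=ctrl.state();R=Ro.from_euler("xyz",s["tool_rot"],degrees=True);T=Ro.from_euler("xyz",[180,0,YAW],degrees=True)
    print("t",s["time_s"],s["ee_pos"].round(4),s["tool_rot"].round(2),s["qpos"].round(0),s["contact_force"].round(2))
    rv=(R.inv()*T).as_rotvec()
    for f,l,z in wps:
        p=np.r_[B+(f*F+l*L)/1e3,z/1e3];print((f,l,z),rv.round(3),(R.inv().apply(p-s["ee_pos"])*1e3).round(1))
E
python3 -c "
from h import *;rows([(122,0,256),(122,0,150)])"
```

```text
t 0.1 [ 0.185  -0.5964  0.255 ] [-1.7991e+02  1.0000e-02  1.7240e+01] [ 75.  40. -11.  90.   9.  52. -12.] [-0.74 -0.42  0.67]
(122, 0, 256) [-0.002  0.001  0.537] [ 643. -644.   -0.]
(122, 0, 150) [-0.002  0.001  0.537] [ 643.  -643.8  106. ]
```

>>> carry_out([
  [0,0,0.537,643,-644,0,-1],
  [0,0,0.537,643,-644,0,-1],
  [0,0,0.537,643,-644,0,-1],
  [0,0,0.537,643,-644,0,-1],
  [0,0,0.537,643,-644,0,-1],
  [0,0,0.537,643,-644,0,-1],
  [0,0,0.537,643,-644,0,-1],
  [0,0,0.537,643,-644,0,-1],
  [0,0,0.537,643,-644,0,-1],
  [0,0,0.537,643,-644,0,-1],
  [0,0,0.537,643,-644,0,-1],
  [0,0,0.537,643,-644,0,-1],
  [0,0,0.537,643,-644,0,-1],
  [0,0,0.537,643,-644,0,-1],
  [0,0,0.537,643,-644,0,-1],
  [0,0,0.537,643,-644,0,-1],
  [0,0,0.537,643,-644,0,-1],
  [0,0,0.537,643,-644,0,-1],
  [0,0,0.537,643,-644,0,-1],
  [0,0,0.537,643,-644,0,-1],
])

```text
time_s: 2.1
ee_pos: [0.6082, 0.2112, 0.2547]
tool_rot: [-180.0, 0.1, -13.3]
contact_force: [-0.3, -1.6, 1.0]
opening: 0.008
finger_force: 0.0
```

```bash
python3 - <<'E'
from h import *;import pickle
rows([(122,0,256),(122,0,150)])
from station import ctrl
s=ctrl.state();c=ctrl.camera("wrist");pickle.dump((s,c),open("w1.pkl","wb"))
cv2.imwrite("pics/w1.png",c["color"][:,:,::-1]);print(c["vfov"],c["hand_eye"].round(3).tolist())
E
```

```text
t 2.1 [0.6082 0.2112 0.2547] [-1.7998e+02  6.0000e-02 -1.3310e+01] [ -26.   41.    4.   87.   -4.   53. -123.] [-0.33 -1.55  1.03]
(122, 0, 256) [-0.     0.001  0.003] [ 0.5  1.9 -1.3]
(122, 0, 150) [-0.     0.001  0.003] [  0.6   1.9 104.7]
70.05026654373972 [[0.0, -0.954, -0.299, 0.077], [1.0, 0.0, -0.0, 0.0], [0.0, -0.299, 0.954, -0.13], [0.0, 0.0, 0.0, 1.0]]
```

View pics/w1.png

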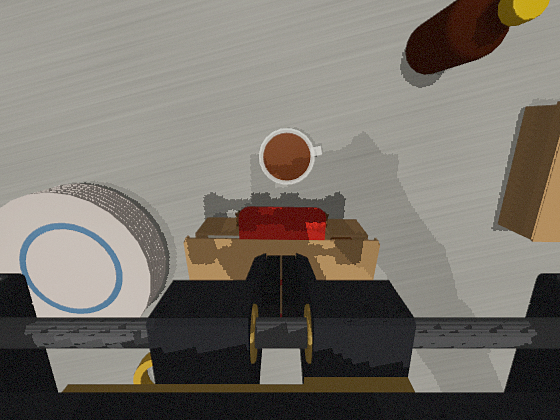

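The wrist view shows the lid's front edge near row 239 (columns 187–380). The tab's free edge is near row 208, centred on column 282, in line with the fingers, and the cup is clear at (287,155). I'll check these in the box frame.

```bash
python3 - <<'E'
from h import *;import pickle
s,c=pickle.load(open("w1.pkl","rb"))
T=np.eye(4);T[:3,:3]=Ro.from_euler("xyz",s["tool_rot"],degrees=True).as_matrix();T[:3,3]=s["ee_pos"]
c["world_to_cam"]=np.linalg.inv(T@c["hand_eye"])
for n,p,z in[("lid+",(187,239),.0876),("lid-",(380,239),.0876),("tabedge",(282.5,208),.087),("tabedge",(282.5,208),.095),("cup",(287,155),.038),("lip?",(282,207),.0425)]:
    q=plane(c,p,z);print(n,q.round(4),"fwd,lat",((q[:2]-B)@F*1e3).round(1),((q[:2]-B)@L*1e3).round(1))
rows([(122,0,150),(122,0,107),(120,0,94),(114.5,0,84.5),(106,0,77.5),(98.5,0,74),(94,0,73)])
E
```

```text
lid+ [0.5889 0.3184 0.0876] fwd,lat 77.7 101.7
lid- [0.5416 0.118  0.0876] fwd,lat 78.5 -104.2
tabedge [0.5989 0.2114 0.087 ] fwd,lat 112.4 -0.1
tabedge [0.6012 0.2109 0.095 ] fwd,lat 114.7 0.0
cup [0.6451 0.195  0.038 ] fwd,lat 161.2 -5.2
lip? [0.5876 0.2144 0.0425] fwd,lat 100.7 0.2
t 2.15 [0.608  0.2083 0.2549] [ 1.799e+02  6.000e-02 -1.349e+01] [ -25.   41.    4.   87.   -4.   53. -123.] [-0.41  0.12 -0.34]
(122, 0, 150) [0.002 0.001 0.   ] [  0.2  -1.2 104.9]
(122, 0, 107) [0.002 0.001 0.   ] [  0.2  -1.2 147.9]
(120, 0, 94) [0.002 0.001 0.   ] [ -1.8  -1.3 160.9]
(114.5, 0, 84.5) [0.002 0.001 0.   ] [ -7.3  -1.3 170.4]
(106, 0, 77.5) [0.002 0.001 0.   ] [-15.8  -1.3 177.4]
(98.5, 0, 74) [0.002 0.001 0.   ] [-23.3  -1.3 180.9]
(94, 0, 73) [0.002 0.001 0.   ] [-27.8  -1.3 181.9]
```

>>> carry_out([
  [0,0,0,-2,0,50,-1],
  [0,0,0,-2,0,100,-1],
  [0,0,0,-2,0,140,-1],
  [0,0,0,-2,0,148,-1],
  [0,0,0,-3,0,155,-1],
  [0,0,0,-4,0,161,-1],
  [0,0,0,-6,0,166,-1],
  [0,0,0,-9,0,170,-1],
  [0,0,0,-13,0,174,-1],
  [0,0,0,-17.5,0,177.5,-1],
  [0,0,0,-21.5,0,179.5,-1],
  [0,0,0,-25,0,181,-1],
  [0,0,0,-27.5,0,181.5,-1],
  [0,0,0,-29.5,0,182,-1],
  [0,0,0,-29.5,0,182,-1],
  [0,0,0,-29.5,0,182,-1],
])

```text
time_s: 3.75
ee_pos: [0.5797, 0.2154, 0.0737]
tool_rot: [180.0, 0.0, -13.5]
contact_force: [0.1, 0.2, -0.2]
opening: 0.004
finger_force: 0.0
```

```bash
python3 - <<'E'
from h import *
rows([(94,0,73)])
from station import ctrl
a=ctrl.camera("wrist")["color"][100:360,130:430,::-1];b=ctrl.camera("scene")["color"][110:215,280:375,::-1]
cv2.imwrite("pics/e1.png",np.hstack([cv2.resize(a,(400,400)),cv2.resize(b,(400,400),interpolation=2)]))
E
```

```text
t 3.75 [0.5797 0.2154 0.0737] [ 1.7998e+02  1.0000e-02 -1.3540e+01] [ -26.   53.    3.   98.   -5.   29. -124.] [ 0.07  0.2  -0.19]
(94, 0, 73) [ 0.     0.    -0.001] [ 1.2 -0.6  0.7]
```

View pics/e1.png

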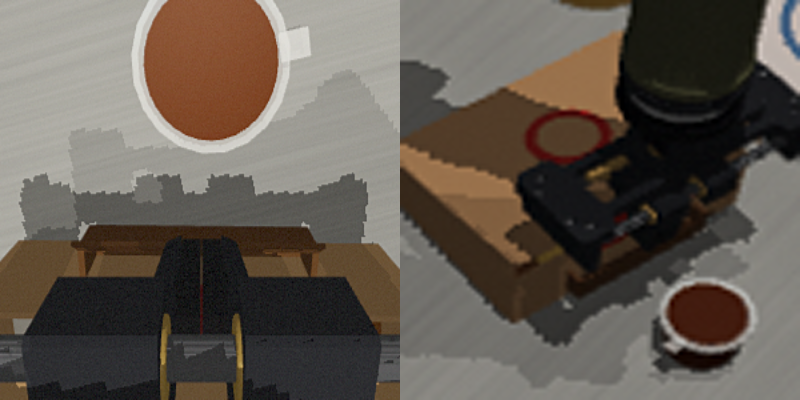

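The tab is no longer sticking out, and a red line shows between the closed fingers, so it is behind them. I'll back off forwards and up, then check the fold.

>>> carry_out([
  [0,0,0,9,0,0,-1],
  [0,0,0,18,0,-2,-1],
  [0,0,0,24,0,-40,-1],
  [0,0,0,40,0,-85,-1],
  [0,0,0,60,0,-120,-1],
  [0,0,0,75,0,-140,-1],
  [0,0,0,75,0,-140,-1],
])

```text
time_s: 4.55
ee_pos: [0.6577, 0.1964, 0.2178]
tool_rot: [-179.8, -0.5, -13.7]
contact_force: [1.0, -0.2, 0.1]
opening: 0.004
finger_force: 0.0
```

```bash
python3 - <<'E'
from h import *;import pickle
from station import ctrl
rows([(94,0,73)])
s=ctrl.state();c=ctrl.camera("wrist");t=ctrl.camera("scene");pickle.dump((s,c,t),open("w2.pkl","wb"))
a=c["color"][150:350,130:430,::-1];b=t["color"][110:215,280:375,::-1]
cv2.imwrite("pics/e2.png",np.hstack([cv2.resize(a,(480,320)),cv2.resize(b,(300,320),interpolation=2)]))
E
```

```text
t 4.55 [0.6577 0.1964 0.2178] [-179.8    -0.55  -13.72] [ -23.   46.    4.   81.   -4.   52. -121.] [ 0.99 -0.2   0.12]
(94, 0, 73) [-0.004 -0.01  -0.004] [-8.050e+01 -1.000e-01  1.441e+02]
```

View pics/e2.png

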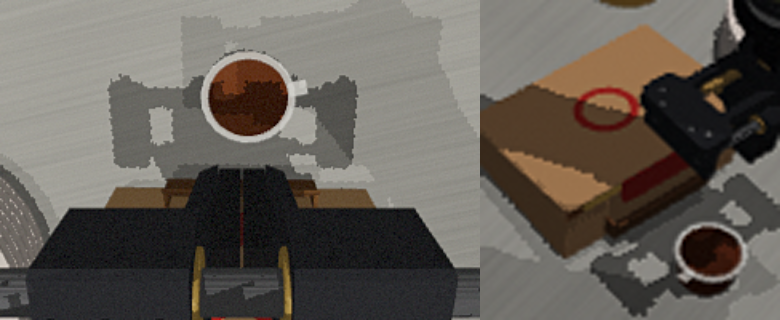

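The scene view shows the tab hanging. I'll move back over the lid to clear the view, then measure the fold angle.

>>> carry_out([
  [0,0,0,-45,0,-10,-1],
  [0,0,0,-90,0,-20,-1],
  [0,0,0,-130,0,-30,-1],
  [0,0,0,-175,0,-30,-1],
  [0,0,0,-215,0,-30,-1],
  [0,0,0,-215,0,-30,-1],
])

```text
time_s: 5.25
ee_pos: [0.4357, 0.2495, 0.2421]
tool_rot: [179.7, 0.5, -13.1]
contact_force: [-0.0, 0.2, -0.2]
opening: 0.007
finger_force: 0.0
```

```bash
python3 - <<'E'
from h import *;import pickle
from station import ctrl
rows([(60,0,115)])
t=ctrl.camera("scene");pickle.dump(t,open("s3.pkl","wb"))
b=t["color"][130:205,295:385,::-1]
cv2.imwrite("pics/e3.png",cv2.resize(b,(720,600),interpolation=2))
E
```

```text
t 5.25 [0.4357 0.2495 0.2421] [179.73   0.51 -13.09] [ -38.   32.    4.  112.   -4.   37. -134.] [-0.02  0.21 -0.18]
(60, 0, 115) [0.005 0.009 0.007] [116.3  -0.9 126. ]
```

View pics/e3.png

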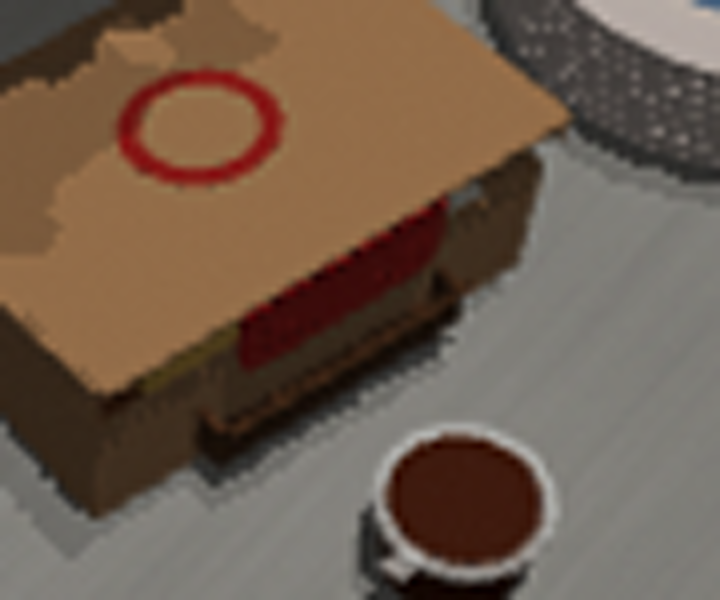

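The hanging tab's lower edge runs from (270,362) to (420,268) in the crop, well above and inboard of the lip. I'll compare that edge with the edge predicted for several hang angles.

```bash
python3 - <<'E'
from h import *;import pickle
c=pickle.load(open("s3.pkl","rb"));f=210/np.tan(np.radians(c["vfov"]/2));W=c["world_to_cam"]
def crop(fw,l,z):
    p=W@np.r_[B+(fw*F+l*L)/1e3,z/1e3,1];return np.round([(f*p[0]/p[2]+c["cx"]-295)*8,(f*p[1]/p[2]+c["cy"]-130)*8])
for k,a in dict(lidF=(80,102,87.6),lidF_=(80,-102,87.6),lip=(95,56,42.5),lip_=(95,-56,42.5)).items(): print(k,crop(*a))
for ph in (60,75,85,95,105,120):
    r=np.radians(ph);print(ph,[crop(79.5+36*np.cos(r),l,88-36*np.sin(r)) for l in(-28,28)])
E
```

```text
lidF [566. 120.]
lidF_ [105. 401.]
lip [476. 286.]
lip_ [231. 438.]
60 [array([302., 381.]), array([426., 304.])]
75 [array([285., 370.]), array([409., 294.])]
85 [array([274., 360.]), array([397., 284.])]
95 [array([263., 348.]), array([386., 273.])]
105 [array([252., 335.]), array([375., 259.])]
120 [array([238., 312.]), array([361., 238.])]
```

The fit gives the tab about 85° below horizontal, which is what I wanted. Now I'll press the lid near its front edge.

>>> carry_out([
  [0.005,0.009,0.007,40,-1,40,-1],
  [0.005,0.009,0.007,80,-1,70,-1],
  [0.005,0.009,0.007,114,-1,100,-1],
  [0.005,0.009,0.007,114,-1,126,-1],
  [0.005,0.009,0.007,114,-1,133,-1],
  [0.005,0.009,0.007,114,-1,137,-1],
  [0.005,0.009,0.007,114,-1,141,-1],
  [0.005,0.009,0.007,114,-1,145,-1],
  [0.005,0.009,0.007,114,-1,149,-1],
  [0.005,0.009,0.007,114,-1,153,-1],
  [0.005,0.009,0.007,114,-1,156,-1],
  [0.005,0.009,0.007,114,-1,158,-1],
  [0.005,0.009,0.007,114,-1,158,-1],
])

```text
time_s: 6.6
ee_pos: [0.5549, 0.223, 0.0856]
tool_rot: [-179.7, -0.5, -13.9]
contact_force: [0.8, 0.1, 1.8]
opening: 0.003
finger_force: 0.5
```

>>> carry_out([
  [0,0,0,0,0,1.5,-1],
  [0,0,0,0,0,3,-1],
  [0,0,0,0,0,4,-1],
  [0,0,0,0,0,4,-1],
])

```text
time_s: 7.0
ee_pos: [0.5547, 0.2229, 0.0815]
tool_rot: [-179.7, -0.5, -13.9]
contact_force: [0.1, -0.2, 1.6]
opening: 0.005
finger_force: 0.9
```

>>> carry_out([
  [0,0,0,0,0,1,-1],
  [0,0,0,0,0,2,-1],
  [0,0,0,0,0,2.5,-1],
  [0,0,0,0,0,2.5,-1],
])

```text
time_s: 7.4
ee_pos: [0.5548, 0.2228, 0.0798]
tool_rot: [-179.7, -0.5, -13.9]
contact_force: [-0.2, 0.1, 7.4]
opening: 0.005
finger_force: 3.6
```

>>> carry_out([
  [0,0,0,0,0,0.7,-1],
  [0,0,0,0,0,0.7,-1],
  [0,0,0,0,0,-20,-1],
  [0,0,0,0,0,-60,-1],
  [0,0,0,-45,0,-100,-1],
  [0,0,0,-90,0,-140,-1],
  [0,0,0,-130,0,-160,-1],
  [0,0,0,-130,0,-160,-1],
])

```text
time_s: 8.2
ee_pos: [0.4226, 0.2545, 0.2396]
tool_rot: [-179.7, -0.4, -13.7]
contact_force: [0.6, 0.4, -0.2]
opening: 0.007
finger_force: 0.0
```

```bash
python3 - <<'E'
from h import *
from station import ctrl
rows([])
t=ctrl.camera("scene");b=t["color"][130:205,295:385,::-1]
cv2.imwrite("pics/e4.png",cv2.resize(b,(720,600),interpolation=2))
E
```

```text
t 8.2 [0.4226 0.2545 0.2396] [-179.72   -0.35  -13.7 ] [ -40.   31.    5.  114.   -5.   35. -135.] [ 0.57  0.35 -0.2 ]
```

View pics/e4.png

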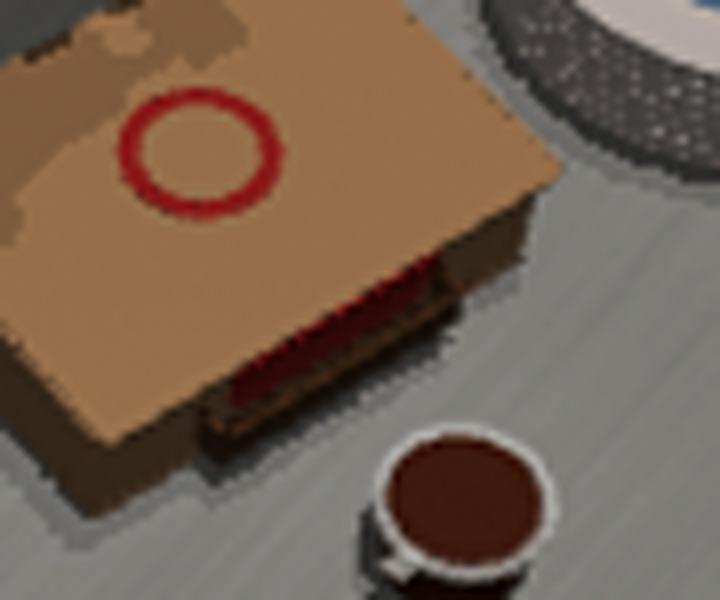

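The lid is flat and the tab goes down towards the pocket. I'll check numerically whether the lip hides the tab's edge.

```bash
python3 - <<'E'
from h import *;import pickle
c=pickle.load(open("s3.pkl","rb"));f=210/np.tan(np.radians(c["vfov"]/2));W=c["world_to_cam"]
def crop(fw,l,z):
    fw-=2;p=W@np.r_[B+(fw*F+l*L)/1e3,z/1e3,1];return np.round([(f*p[0]/p[2]+c["cx"]-295)*8,(f*p[1]/p[2]+c["cy"]-130)*8])
print("lidF",crop(83,-102,62.5),crop(83,102,62.5),"at330:")
def at(fw,z,col=330):
    a,b=crop(fw,-30,z),crop(fw,30,z);return a[1]+(col-a[0])*(b[1]-a[1])/(b[0]-a[0])
for k,a in dict(lid=(83,62.5),lipTop=(95,42.5),lipTopIn=(93,42.5),lipIn34=(87,34),tab26in=(80,26.5),tabz34=(81,34),tabz42=(82,42.5),wall42=(75,42.5)).items():print(k,at(*a).round())
im=cv2.imread("pics/e4.png");print([(r,im[r,330].tolist()) for r in range(300,410,6)])
E
```

```text
lidF [104. 444.] [556. 166.] at330:
lid 305.0
lipTop 370.0
lipTopIn 364.0
lipIn34 359.0
tab26in 349.0
tabz34 341.0
tabz42 332.0
wall42 311.0
[(300, [76, 114, 153]), (306, [78, 118, 156]), (312, [43, 63, 104]), (318, [10, 11, 53]), (324, [7, 6, 45]), (330, [5, 6, 43]), (336, [6, 7, 45]), (342, [7, 7, 47]), (348, [8, 10, 46]), (354, [12, 17, 43]), (360, [14, 22, 37]), (366, [16, 28, 42]), (372, [18, 33, 54]), (378, [16, 29, 47]), (384, [10, 18, 30]), (390, [7, 11, 19]), (396, [11, 17, 25]), (402, [22, 27, 32]), (408, [40, 43, 44])]
```

The red ends at row ~351. The prediction for an edge inside the pocket at z ≈ 26 mm is 349, and the lip shows in front of it at ~370. The lid's front edge also matches the shut position, so I'm handing in.

```bash
python3 -c "
from station import ctrl
print(ctrl.finish_job())"
```

```text
the job is handed in; nothing more can be done
None
```

I handed the job in at 8.2 s of the 40 s: the last scene view shows the lid shut flat and the red tab tucked behind the lip. The handing-in gave no verdict back.

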